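Refit the bending lever of the bench bar bender and bring it up to the bar

ROBOT

A 7-joint arm with a two-finger parallel gripper is mounted at the origin on a cart in front of the work surface, level with it; the furniture and walls round the work are solid. World frame = base frame: x ahead of the robot, y to its left, z up, the work surface at z = 0. Lengths are in m, angles in rad, forces in N, time in s.
With the tool pointing down it reaches from about 0.425 to 0.925 m from the base axis. Payload 6.8 kg.
Tool frame: the origin (TCP) lies at the very end of the fingers, on their centre line; the grasp point (between the pads) lies 19 mm behind it (r.grip_depth is the distance from the TCP to the grasp point, in m); z points along the fingers, y is the line along which they close (so a half turn about z gives the same grasp; the last joint's range is limited). The gripper opens to 85 mm and grips with 20 to 120 N. Pads are 22 mm wide; open, the fingers measure 114 mm over their backs; the gripper's body (76 mm by 85 mm) begins 54 mm behind the grasp point. The pads swing forward as they close: fully open they stand 13 mm farther back than shut.
Start: joints at [1.144, 0.477, 0.022, 1.555, -0.011, 1.109, -0.083], TCP at [0.212, -0.641, 0.231] pointing down, gripper open.
Joint ranges: [-2.96, 2.96], [-0.34, 2.1], [-1.41, 1.46], [0.24, 2.44], [-1.37, 4.51], [0.17, 1.92], [-2.96, 2.96]. Speed limits (rad/s): [2.39, 2.39, 3.14, 3.14, 3.14, 3.14, 3.14].

INTERFACE

Orientations are given as a 3x3 rotation matrix whose columns are the frame's x, y, z axes.
In Python, from rig import r gives the robot as it stands.
- The arm moves only by the shell command python3 drive.py 'ROWS' [OPENING]. ROWS is a JSON list of rows, 1 to 8 of them, each an object with the fields sx, sy, sz (the shift in shares of the most that a row can go, 1 being 50 mm), ax, ay, az (a rotation vector in rad); a field left out counts as zero; each row shifts and turns the commanded pose from where the row before left it, along the tool's axes as they then stand; what a row does not reach is not made up. A row lasts 1/10 s, in which the tool goes at most 0.05 m and 0.15 rad, less where a joint would pass 70% of its speed; a pose out of reach is approached as far as the arm can. OPENING is the opening from 0.0 (shut) to 1.0 (fully open), set as the command begins (- or left out keeps the last). The fingers move at their own pace and stop on an object; the grip force is fixed at half the most. Time passes only in rows, so rows that do not move let the fingers close. It prints the time, the measured TCP pose, the force, the opening and the grip force at its end. Input that does not fit is refused with a message, and nothing moves.
- r.observe(): the state, without advancing time (a new reading comes with each control period).
- r.read_camera(name): name is "side" or "top" or "wrist"; returns (picture, depth): 400x640x3 uint8, red, green, blue; 400x640 float32, m along the optical axis (not along the pixel's ray), 0 where there is no reading.
- r.camera_params(name): a dict with "mtx" (3x3 intrinsics, pixels), "world_from_camera" (4x4, takes a point from camera to world coordinates); the wrist camera has in their place "T_tool_cam" (4x4, takes a point from camera to tool coordinates, whose origin is the TCP and whose axes are the flange's). Camera axes: x right, y down, z forward; pixel columns grow to the right and rows downward; lengths in m; the calibration is good to about 2 mm. A picture is of the moment at which its call begins: read the wrist's pose just before it. camera_params takes no time and is no camera call.
- r.hand_in(): hands the job in; it is judged then, once.
The state is a dict: "t": time; "joint_positions": joint angles; "qd": joint speeds; "joint_torque": joint torques, N m; "eef_pos": TCP position; "eef_rot": TCP orientation; "force": force on the tool from outside, world axes, zero at the start; "moment": the same for the moment, N m; "grip_width": opening from 0.0 (shut) to 1.0 (fully open); "grip_force": force on a finger pad.
Only numpy, scipy, OpenCV 4.12 (cv2) and the standard library are available. Lean on these libraries where they do the work, as an engineer would, in place of code of your own. Each camera call takes 0.05 s, during which the arm holds its last target. There are 200 camera calls.

TASK

Put the bending lever back on the bar bender: with its handle swung well clear of the clamped flat bar, slide the lever's eye into the bender's throat and thread the longer of the two headed pins down through the cheek, the eye and the sole plate until its collar sits on the cheek. Then swing the lever round until its roller touches the bar, leave it there, and let go. Leave the short pin in its block and the other things on the bench where they are.

Things in the scene. Friction and masses are not known exactly. Their poses are not given: they have to be found in the camera images.
- bender: Bench bar bender, grey, bolted down (cannot move). Origin on the pivot axis at bench level, z up. Its flat sole plate, 22 mm thick, lies under the lever's whole sweep (its frame: x -116 to 40, y -35 to 110 mm). Over the pivot hangs a round-nosed steel cheek, the former. Vertical pivot holes of 20.5 mm go through cheek and sole plate, one above the other.
- throat (a point): Middle of the bender's throat on the pivot axis, 40 mm above the bench; its axes are the bender's. The throat, between sole plate (22 mm) and the cheek's underside (58 mm above the bench), is 36 mm high, closed by walls 27 mm from the axis on the +x and -y sides, open towards -x and +y: slide the eye in from -x with the handle pointing to -x.
- bar_face (a point): A point on the outer (-x) face of the steel flat bar, 85 mm along the bender's +y from the pivot axis and 30 mm towards -x. The bar, 6 mm thick, stands on edge 59 to 77 mm above the bench along the bender's y, from -108 to 95 mm, clamped at its -y end by a block (x -54 to -30, y -108 to -74, 80 mm high). The lever turns below it.
- pivot_mouth (a point): Centre of the pivot hole in the cheek's top face, 78 mm above the bench. The cheek is 20 mm thick with a nose of 24 mm radius.
- lever: Bending lever, loose, dark steel, 223 mm long, about 0.5 kg. Origin at the centre of the eye's underside; x along the lever to the handle, z up. Eye: ring 48 mm wide, 30 mm thick, hole 20.5 mm. Then a bar 24 mm wide, 6 to 30 mm above the underside, to x = 120 mm, then cranked up to the handle. A round foot at x = 95 mm is level with the eye's underside, so that it stands flat on eye and foot.
- lever_grip (a point): Best place to carry the lever: middle of its bar, near the balance point, x = 60, z = 18 mm in the lever's frame; the bar is 24 mm wide here.
- lever_roller (a point): Centre of the upright roller (25 mm diameter, 21 mm high) on top of the lever, x = 95, z = 45 mm in its frame. It touches the bar when it is 42.5 mm from the pivot axis along the bender's -x: the lever then points about 27 degrees from the bender's +y towards its -x.
- lever_handle (a point): Middle of the lever's round rubber handle (22 mm thick, x 140 to 199 mm), x = 168, z = 45 mm in the lever's frame. The pinned lever turns easily, a few newtons here.
- long_pin: Longer steel pin, standing in the wooden block, about 0.18 kg. Origin at the centre of its lower end, z towards the head. Shank 18 mm thick, 74 mm long, its lowest 10 mm tapered to 8 mm; then a collar 32 mm wide, 5 mm thick, and a round head to grip, 25 mm wide, 79 to 112 mm above the origin. Fully home in the bender, its lower end is 4 mm above the bench.
- short_pin: The same kind of pin with a 50 mm shank (head 55 to 88 mm above the origin), in the block's other hole; too short to reach the sole plate. To be left there.
- pin_block: Hardwood block 130 x 60 x 52 mm, fixed. Origin at the centre of its underside, its length along x. Two upright holes of 19.5 mm at x = -35 and +35 mm, 44 mm deep (floor 8 mm above the bench); either pin may be in either hole.
- pipe_ring: Black pipe offcut standing on the bench, 68 mm across, 73 mm high; bystander, cannot be moved.
- spanner: Open-ended spanner lying near the bench's front edge, 171 mm long, 12 mm thick; bystander, cannot be moved.
- dolly_block: Forged dolly block, 56 x 90 x 30 mm; bystander.
- hammer_pick: Hammer with a wooden handle lying on the bench to the right, 244 mm long, 25 mm high; bystander, cannot be moved.
- marker_pen: Black marker lying on the bench, 137 mm; bystander.

How it is judged:
By the outcome, as a careful person would: the job done as asked, in the order asked, and still so for the second after the job is handed in, with the robot touching nothing.
It also fails if it takes over 72 s, if anything falls off the work surface, if the arm or the gripper's body presses on something with over 40 N, if the wrist force passes 120 N, or if a joint passes its speed limit or range.

## Working session

There is one attempt and no reset: what is moved stays moved. The work goes in short steps, Python scripts to look and compute and a shell command to move; the robot and the scene stay as the last step left them, time stands still between calls to the robot, and variables do not carry over. Pictures are saved under pics/ and viewed, at most 10 in all, crops included, and the job is handed in when it is done.

```bash
ls; mkdir -p pics
python3 - <<'E'
from rig import r
import cv2,numpy as np
for n in("top","side"):
    p,d=r.read_camera(n); cv2.imwrite(f"pics/{n}0.png",p[:,:,::-1]); np.savez(f"{n}0.npz",p=p,d=d)
    print(n,r.camera_params(n))
print(r.camera_params("wrist"));s=r.observe();print(s)
E
```

```text
drive.py
pics
rig.py
top {'mtx': array([[414.7113923 ,   0.        , 317.86342727],
       [  0.        , 414.7113923 , 197.89326347],
       [  0.        ,   0.        ,   1.        ]]), 'world_from_camera': array([[-1.19548556e-03, -9.89129046e-01,  1.47045236e-01,
         2.63895849e-01],
       [-9.99883181e-01, -1.05831718e-03, -1.52480844e-02,
         7.68630241e-02],
       [ 1.52379437e-02, -1.47046287e-01, -9.89012232e-01,
         1.53661743e+00],
       [ 0.00000000e+00,  0.00000000e+00,  0.00000000e+00,
         1.00000000e+00]])}
side {'mtx': array([[396.0445285 ,   0.        , 322.98585578],
       [  0.        , 396.0445285 , 201.57401167],
       [  0.        ,   0.        ,   1.        ]]), 'world_from_camera': array([[-0.98284787, -0.08403188,  0.16416061,  0.2576533 ],
       [-0.18436304,  0.42594401, -0.88576632,  1.20616308],
       [ 0.00450938, -0.90083869, -0.43413054,  0.63538689],
       [ 0.        ,  0.        ,  0.        ,  1.        ]])}
{'mtx': array([[326.46192479,   0.        , 325.15776702],
       [  0.        , 326.46192479, 202.38314673],
    
[... 553 characters left out ...]
([-5.40486717e-04, -1.51379016e-03,  2.62810495e-04, -2.61480946e-03,
        5.37082451e-05, -5.36417547e-04,  9.64826682e-04]), 'joint_torque': array([ 4.87811878e-03, -5.97759068e+01,  1.61388528e+00, -2.81955171e+01,
        1.28730552e-02,  5.03711693e-03, -3.11582892e-05]), 'eef_pos': array([ 0.2113958 , -0.64049362,  0.23043419]), 'eef_rot': array([[ 9.49603494e-01,  3.13453067e-01, -6.16149720e-04],
       [ 3.13453653e-01, -9.49602298e-01,  1.51109220e-03],
       [-1.11440705e-04, -1.62807281e-03, -9.99998668e-01]]), 'force': array([-0.13924583, -0.60442914, -0.05519912]), 'moment': array([-0.02332411,  0.02578239,  0.04193801]), 'grip_force': 0.0, 'grip_width': 1.0014095037949349}
```

View pics/top0.png

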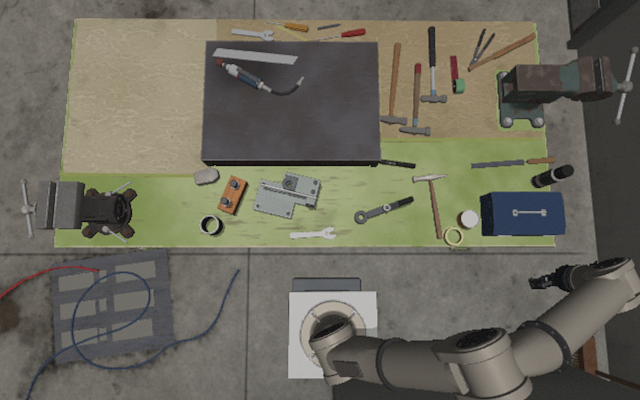

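View pics/side0.png

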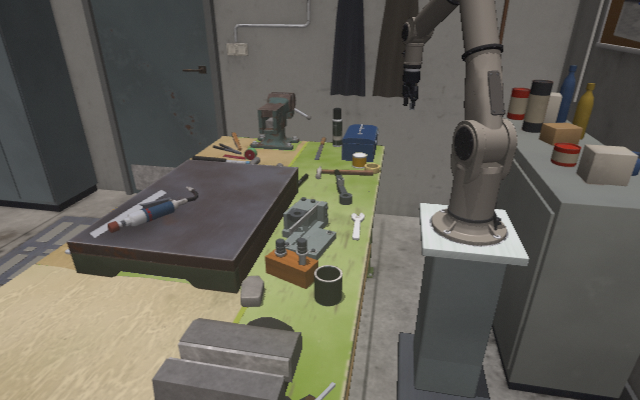

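Top view: bender about (288,190), block with two pins (233,195), lever (385,208) with eye at left (361,216), spanner (313,235), pipe (211,225). I'll localise roughly with the depth, then move the wrist camera over.

```bash
cat > h.py <<'E'
import numpy as np,cv2
from rig import r
def pt(n,u,v,d,T=None):
    c=r.camera_params(n);K=c["mtx"]
    if T is None:T=c["world_from_camera"]
    return (T@np.array([(u-K[0,2])/K[0,0]*d,(v-K[1,2])/K[1,1]*d,d,1]))[:3]
def ray(n,u,v,T=None):
    c=r.camera_params(n);K=c["mtx"]
    if T is None:T=c["world_from_camera"]
    return T[:3,3],T[:3,:3]@np.array([(u-K[0,2])/K[0,0],(v-K[1,2])/K[1,1],1])
def atz(n,u,v,z,T=None):
    o,q=ray(n,u,v,T);return o+q*(z-o[2])/q[2]
def tri(rays):
    A=0;b=0
    for o,q in rays:
        q=q/np.linalg.norm(q);P=np.eye(3)-np.outer(q,q);A=A+P;b=b+P@o
    x=np.linalg.solve(A,b)
    return x,[np.linalg.norm((np.eye(3)-np.outer(q,q)/(q@q))@(x-o)) for o,q in rays]
def wrist(name):
    s=r.observe();p,d=r.read_camera("wrist")
    T=np.eye(4);T[:3,:3]=s["eef_rot"];T[:3,3]=s["eef_pos"]
    T=T@r.camera_params("wrist")["T_tool_cam"]
    cv2.imwrite(f"pics/{name}.png",p[:,:,::-1]);np.savez(name+".npz",p=p,d=d,T=T)
def tool(v): return r.observe()["eef_rot"].T@np.array(v)
E
python3 - <<'E'
from h import *
d=np.load("top0.npz")["d"]
for u,v in[(288,183),(233,195),(235,184),(230,203),(361,216),(385,208),(408,199),(211,225),(313,235),(270,205),(300,60),(290,155),(400,164),(205,177),(428,180),(300,245),(230,100)]:
    print(u,v,np.round(pt("top",u,v,d[v,u]),3))
im=cv2.imread("pics/top0.png")[150:250,190:440]
cv2.imwrite("pics/topc.png",cv2.resize(im,(800,320),interpolation=cv2.INTER_CUBIC))
print(r.observe()["eef_rot"].round(3))
E
```

```text
288 183 [0.545 0.164 0.02 ]
233 195 [0.495 0.361 0.051]
235 184 [0.528 0.347 0.09 ]
230 203 [0.466 0.371 0.051]
361 216 [ 0.424 -0.107  0.003]
385 208 [ 0.447 -0.187  0.061]
408 199 [ 0.48  -0.272  0.055]
211 225 [ 0.391  0.449 -0.002]
313 235 [0.353 0.071 0.005]
270 205 [0.462 0.229 0.023]
300 60 [0.993 0.12  0.095]
290 155 [0.63  0.153 0.104]
400 164 [ 0.619 -0.256  0.018]
205 177 [0.565 0.469 0.031]
428 180 [ 0.559 -0.361  0.01 ]
300 245 [ 0.317  0.119 -0.006]
230 100 [0.837 0.373 0.096]
[[ 0.95   0.313 -0.001]
 [ 0.313 -0.95   0.002]
 [-0.    -0.002 -1.   ]]
```

View pics/topc.png

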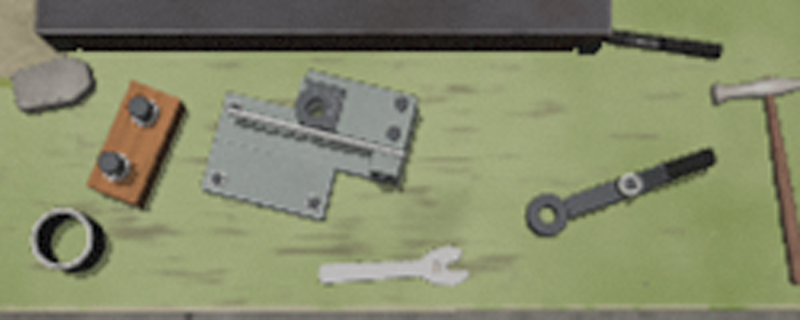

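Crop: lever eye at (547,214), roller (630,184), handle end (715,158); bender cheek hole (317,108), bar from (235,108) to (405,155); pins at (142,108) and (113,165). Moving the wrist camera over the lever.

Careful with the scale: shifts go in shares of 50 mm. That gives: 0.034 m is 0.68, -0.032 m is -0.64.

```bash
python3 drive.py '[{"sx": 0.68,"sy": -0.64,"sz": 0.06},{"sx": 0.68,"sy": -0.64,"sz": 0.06},{"sx": 0.68,"sy": -0.64,"sz": 0.06},{"sx": 0.68,"sy": -0.64,"sz": 0.06},{"sx": 0.68,"sy": -0.64,"sz": 0.06},{"sx": 0.68,"sy": -0.64,"sz": 0.06},{"sx": 0.68,"sy": -0.64,"sz": 0.06},{"sx": 0.68,"sy": -0.64,"sz": 0.06}]' && python3 drive.py '[{"sx": 0.68,"sy": -0.64},{"sx": 0.68,"sy": -0.64},{"sx": 0.68,"sy": -0.64},{},{}]'
python3 - <<'E'
from h import *
wrist("w1");s=r.observe();print(s["joint_positions"].round(2),s["eef_rot"].round(3))
E
```

```text
t: 0.9
eef_pos: [0.39, -0.3108, 0.2071]
eef_rot: [[0.95, 0.313, -0.0], [0.313, -0.95, 0.0], [-0.0, -0.0, -1.0]]
force: [0.7, -0.2, 0.3]
grip_width: 1.001
grip_force: 0.0
t: 1.4
eef_pos: [0.4566, -0.1885, 0.2071]
eef_rot: [[0.949, 0.316, -0.001], [0.316, -0.949, 0.0], [-0.0, -0.0, -1.0]]
force: [0.4, 0.0, -0.0]
grip_width: 1.003
grip_force: 0.0
[ 0.47  0.22 -0.23  1.99  0.06  0.94 -1.05] [[ 0.95   0.314 -0.001]
 [ 0.314 -0.95  -0.   ]
 [-0.001 -0.    -1.   ]]
```

View pics/w1.png

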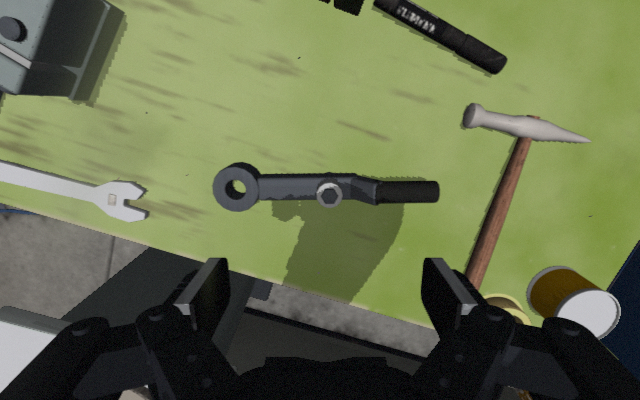

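w1: lever eye at (236,188), roller top (329,193), handle end (438,192); bender just at the upper left. Triangulate with the top view, and compute using depths.

Run:
```python
from h import *
W=np.load("w1.npz");T=W["T"];d=W["d"]
for n,a,b in(("eye",(236,187.5),(360.9,216.9)),("roller",(329,193),(386.9,207.5)),("hend",(439,192),(413.4,199.4))):
    x,e=tri([ray("wrist",*a,T),ray("top",*b)]);print(n,x.round(4),np.round(e,4))
# depth map of lever: points with z between .02 and .035 near
v,u=np.mgrid[150:230,200:450]
P=np.stack([pt("wrist",a,b,d[b,a],T) for a,b in zip(u.ravel(),v.ravel())])
ok=(d[v,u].ravel()>0)
P=P[ok];U=u.ravel()[ok];V=v.ravel()[ok]
for nm,lo,hi,ul,uh in(("eye",.022,.036,205,265),("bar",.022,.036,268,312),("roll",.05,.062,300,360),("handle",.04,.062,385,445)):
    m=(P[:,2]>lo)&(P[:,2]<hi)&(U>ul)&(U<uh);Q=P[m]
    (c,s,a)=cv2.minAreaRect(Q[:,:2].astype(np.float32)*1000)
    print(nm,m.sum(),Q.mean(0).round(4),np.median(Q[:,2]).round(4),np.round(c,1),np.round(s,1),a)
```

```text
eye [ 0.4191 -0.104   0.0216] [0.0007 0.0007]
roller [ 0.4505 -0.1953  0.0477] [0.0012 0.0012]
hend [ 0.4826 -0.2983  0.0345] [0.0012 0.0012]Traceback (most recent call last):
  File "<stdin>", line 7, in <module>
  File "h.py", line 4, in pt
    c=r.camera_params(n);K=c["mtx"]
ValueError: time passes only in moves, steps and waits
```

```bash
cat >> h.py <<'E'
def cloud(f):
    W=np.load(f);d=W["d"];c=r.camera_params("wrist" if f[0]=="w" else f[:-5])
    T=W["T"] if f[0]=="w" else c["world_from_camera"];K=c["mtx"]
    v,u=np.mgrid[:400,:640];P=np.stack([(u-K[0,2])/K[0,0]*d,(v-K[1,2])/K[1,1]*d,d],-1)@T[:3,:3].T+T[:3,3]
    P[d<=0]=np.nan;return P
E
python3 - <<'E'
from h import *
C=cloud("w1.npz")
for nm,lo,hi,ul,uh in(("eye",.022,.036,205,265),("bar",.022,.036,268,312),("roll",.05,.062,300,360),("handle",.04,.062,385,445)):
    Q=C[150:230,ul:uh].reshape(-1,3);Q=Q[(Q[:,2]>lo)&(Q[:,2]<hi)]
    (c,s,a)=cv2.minAreaRect(Q[:,:2].astype(np.float32)*1000)
    print(nm,len(Q),Q.mean(0).round(4),np.median(Q[:,2]).round(4),np.round(c,1),np.round(s,1),a)
Q=C[150:230,200:450].reshape(-1,3);print(np.nanpercentile(C[240:260,220:270,2],[5,50,95]))
E
```

```text
eye 1617 [ 0.4223 -0.1069  0.0299] 0.0302 [ 421.3 -107.5] [47.2 52.8] 15.971938133239746
bar 1053 [ 0.4393 -0.1562  0.03  ] 0.0302 [ 438.5 -156.3] [23.6 44.2] 18.7021541595459
roll 535 [ 0.4522 -0.1938  0.0572] 0.0561 [ 451.4 -194.4] [24.1 23.4] 18.266136169433594
handle 1185 [ 0.4782 -0.2665  0.054 ] 0.0547 [ 477.1 -267.1] [20.  51.3] 18.43216896057129
[-0.00066535  0.00047211  0.00165574]
```

Lever: direction −71.5°, eye (421,−104) mm, eye top 30 mm ✓., grip point (440,−161). Turn tool +90° and descend partly.

```bash
python3 drive.py '[{"az": -0.143},{"az": -0.143},{"az": -0.143},{"az": -0.143},{"az": -0.143},{"az": -0.143},{"az": -0.143},{"az": -0.143}]' && python3 drive.py '[{"az": -0.143},{"az": -0.143},{"az": -0.143},{"sz": 0.8},{"sz": 0.8},{}]'
python3 - <<'E'
from h import *
s=r.observe();R=s["eef_rot"]
print(s["joint_positions"].round(2),np.degrees(np.arctan2(R[1,0],R[0,0])),tool(np.array([.4403,-.1612,.002])-s["eef_pos"]).round(4))
E
```

```text
t: 2.25
eef_pos: [0.4553, -0.1916, 0.207]
eef_rot: [[0.106, 0.994, -0.001], [0.994, -0.106, -0.0], [-0.001, -0.001, -1.0]]
force: [0.1, 0.2, 0.4]
grip_width: 1.002
grip_force: 0.0
t: 2.85
eef_pos: [0.4517, -0.1904, 0.123]
eef_rot: [[-0.313, 0.95, -0.009], [0.95, 0.313, 0.003], [0.006, -0.008, -1.0]]
force: [-1.3, 0.5, -0.3]
grip_width: 1.002
grip_force: 0.0
[ 0.64  0.36 -0.44  2.06  0.21  0.78  0.39] 108.21622088745364 [ 0.0306 -0.0008  0.1212]
```

```bash
python3 drive.py '[{"sx": 0.6,"sz": 0.8},{"sz": 0.8},{"sz": 0.4},{},{}]'
python3 - <<'E'
from h import *
s=r.observe();R=s["eef_rot"]
print(s["joint_positions"].round(2),np.degrees(np.arctan2(R[1,0],R[0,0])),tool(np.array([.4403,-.1612,.002])-s["eef_pos"]).round(4))
E
```

```text
t: 3.35
eef_pos: [0.4477, -0.1622, 0.0286]
eef_rot: [[-0.314, 0.949, 0.001], [0.949, 0.314, -0.001], [-0.001, 0.001, -1.0]]
force: [0.5, -0.2, 0.3]
grip_width: 1.002
grip_force: 0.0
[ 0.53  0.5  -0.37  2.15  0.34  0.55  0.22] 108.30699567392506 [ 0.0033 -0.0068  0.0266]
```

Scaled: 0.0266 m is 0.532, -0.0068 m is -0.136.

```bash
python3 drive.py '[{"sx": 0.066,"sy": -0.136},{"sz": 0.532},{},{}]' && python3 drive.py '[{},{},{},{},{},{}]' 0
```

```text
t: 3.75
eef_pos: [0.4395, -0.1604, 0.0017]
eef_rot: [[-0.315, 0.949, 0.0], [0.949, 0.315, -0.0], [-0.001, 0.0, -1.0]]
force: [-0.1, -0.6, -0.5]
grip_width: 0.999
grip_force: 0.0
t: 4.35
eef_pos: [0.4397, -0.1602, 0.0011]
eef_rot: [[-0.315, 0.949, 0.0], [0.949, 0.315, -0.0], [-0.0, 0.0, -1.0]]
force: [-1.2, -0.6, 6.2]
grip_width: 0.274
grip_force: 58.7
```

```bash
python3 drive.py '[{"sz": -0.4},{"sz": -1},{"sz": -1},{"sz": -1},{"sz": -1,"az": 0.14},{"sz": -0.6,"az": 0.14},{"az": 0.14},{"az": 0.14}]' && python3 drive.py '[{"az": 0.14},{"az": 0.14},{"az": 0.14},{"az": 0.14},{"az": 0.14},{"az": 0.14},{"az": 0.14},{"az": 0.14}]' && python3 drive.py '[{"az": 0.14},{"az": 0.14},{"az": 0.14},{"az": 0.08},{}]';  python3 - <<'E'
from h import *
s=r.observe();R=s["eef_rot"]
print(s["joint_positions"].round(2),np.degrees(np.arctan2(R[1,0],R[0,0])),tool(np.array([.46,.22,.25])-s["eef_pos"]).round(4))
E
```

```text
t: 5.15
eef_pos: [0.439, -0.1601, 0.2512]
eef_rot: [[0.243, 0.97, 0.0], [0.97, -0.243, -0.001], [-0.001, 0.001, -1.0]]
force: [-0.1, 0.1, -4.8]
grip_width: 0.27
grip_force: 60.5
t: 5.95
eef_pos: [0.4382, -0.1597, 0.2496]
eef_rot: [[0.979, 0.205, -0.003], [0.205, -0.979, 0.001], [-0.002, -0.001, -1.0]]
force: [-0.8, -0.5, -4.9]
grip_width: 0.272
grip_force: 60.5
t: 6.45
eef_pos: [0.4384, -0.1597, 0.2498]
eef_rot: [[0.959, -0.285, -0.002], [-0.285, -0.959, 0.001], [-0.002, 0.0, -1.0]]
force: [1.1, -0.5, -4.6]
grip_width: 0.271
grip_force: 60.4
[ 0.49  0.13 -0.3   1.99  0.04  1.02 -1.69] -16.533441971149113 [-8.740e-02 -3.702e-01 -1.000e-04]
```

Scaled: -0.046 m is -0.92, -0.011 m is -0.22.

```bash
python3 drive.py '[{"sx": -0.22,"sy": -0.92},{"sx": -0.22,"sy": -0.92},{"sx": -0.22,"sy": -0.92},{"sx": -0.22,"sy": -0.92},{"sx": -0.22,"sy": -0.92},{"sx": -0.22,"sy": -0.92},{"sx": -0.22,"sy": -0.92},{"sx": -0.22,"sy": -0.92}]' && python3 drive.py '[{},{},{}]'
python3 - <<'E'
from h import *
wrist("w2");s=r.observe();R=s["eef_rot"]
print(s["joint_positions"].round(2),np.degrees(np.arctan2(R[1,0],R[0,0])))
E
```

```text
t: 7.25
eef_pos: [0.459, 0.2191, 0.2502]
eef_rot: [[0.959, -0.282, -0.001], [-0.282, -0.959, -0.001], [-0.001, 0.001, -1.0]]
force: [0.7, -0.4, -4.4]
grip_width: 0.273
grip_force: 60.5
t: 7.55
eef_pos: [0.4594, 0.2162, 0.25]
eef_rot: [[0.959, -0.284, -0.001], [-0.284, -0.959, -0.002], [-0.001, 0.002, -1.0]]
force: [-0.2, -0.2, -4.4]
grip_width: 0.272
grip_force: 61.0
[-0.05  0.24 -0.6   1.89  0.15  1.06 -2.57] -16.58918686380296
```

View pics/w2.png

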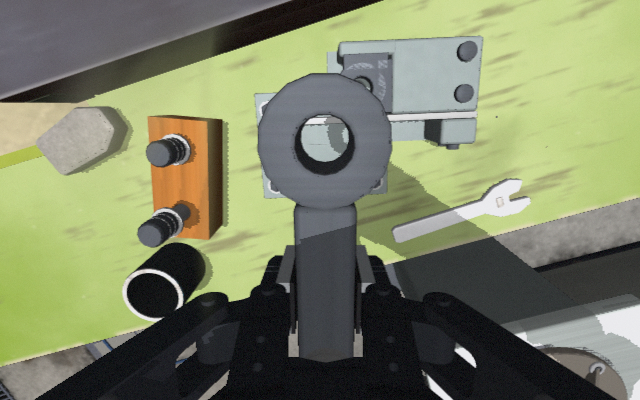

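w2: block at (187,178), far pin head (165,152), near pin head (158,228) standing higher (shank visible: the long one); cheek hole (365,85) partly hidden by the held eye (325,140). Shift sideways to see the bender clear.

```bash
python3 drive.py '[{"sx": 0.2,"sy": 0.92},{"sx": 0.2,"sy": 0.92},{"sx": 0.2,"sy": 0.92},{},{},{}]'
python3 - <<'E'
from h import *
wrist("w3")
im=cv2.imread("pics/w3.png")
cv2.imwrite("pics/w3c.png",cv2.resize(im[0:240,50:350],(750,600),interpolation=cv2.INTER_CUBIC))
C=cloud("w2.npz")
for nm,(v0,v1,u0,u1),(lo,hi) in(("far",(130,180,130,200),(.075,.13)),("near",(195,260,125,200),(.075,.13)),("block",(110,250,140,230),(.047,.056)),("pipe",(240,330,110,210),(.065,.08))):
    Q=C[v0:v1,u0:u1].reshape(-1,3);Q=Q[(Q[:,2]>lo)&(Q[:,2]<hi)]
    z=np.percentile(Q[:,2],97);q=Q[Q[:,2]>z-.004] if nm!="block" else Q
    print(nm,len(Q),z.round(4),q[:,:2].mean(0).round(4),cv2.minAreaRect(q[:,:2].astype(np.float32)*1000))
E
```

```text
t: 8.2
eef_pos: [0.4492, 0.0771, 0.2509]
eef_rot: [[0.959, -0.284, 0.001], [-0.284, -0.959, 0.0], [0.0, -0.0, -1.0]]
force: [0.1, -0.4, -4.3]
grip_width: 0.268
grip_force: 61.4
far 797 0.0977 [0.5324 0.352 ] ((532.1984252929688, 352.5627746582031), (22.93475914001465, 23.278423309326172), 63.35515594482422)
near 1260 0.1213 [0.4677 0.3773] ((467.1563720703125, 377.6126403808594), (22.839384078979492, 24.25446128845215), 82.81768798828125)
block 4978 0.054 [0.5033 0.359 ] ((499.27447509765625, 366.28076171875), (61.11785888671875, 130.8805694580078), 68.49275970458984)
pipe 1168 0.0741 [0.3944 0.4387] ((391.91455078125, 439.0041198730469), (62.173065185546875, 69.06194305419922), 19.367740631103516)
```

View pics/w3c.png

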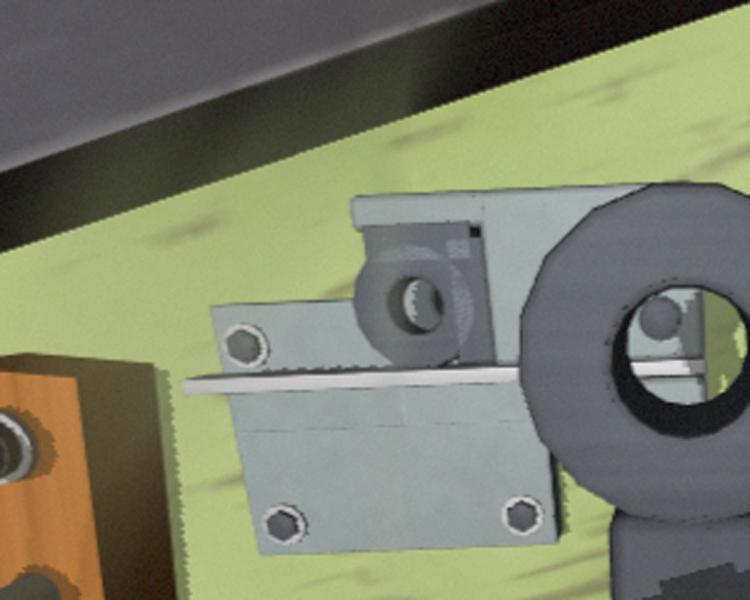

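w3 crop: cheek hole rim centre at (415,304) → full (216,121.6); bar's top edge runs (185,385)–(520,373). Locate precisely.

Run:
```python
from h import *
W=np.load("w3.npz");T=W["T"]
print("hole@78",atz("wrist",216,121.6,.078,T).round(4),atz("top",289.06,183.75,.078).round(4))
print("tri",tri([ray("wrist",216,121.6,T),ray("top",289.06,183.75)]))
C=cloud("w3.npz")
def sel(v0,v1,u0,u1,lo,hi):
    Q=C[v0:v1,u0:u1].reshape(-1,3);return Q[(Q[:,2]>lo)&(Q[:,2]<hi)]
bar=sel(140,165,122,258,.07,.082);x=cv2.minAreaRect(bar[:,:2].astype(np.float32)*1000);print("bar",len(bar),np.median(bar[:,2]),x)
ch=sel(85,148,185,252,.07,.083);print("cheek",len(ch),np.median(ch[:,2]),cv2.minAreaRect(ch[:,:2].astype(np.float32)*1000))
c,_,_,_=cv2.fitLine(bar[:,:2].astype(np.float32),cv2.DIST_HUBER,0,.01,.01)[:4].ravel(),0,0,0;print("bar dir deg",np.degrees(np.arctan2(c[1],c[0])),c)
sp=sel(120,222,130,275,.017,.027);print("sole",len(sp),np.median(sp[:,2]),cv2.minAreaRect(sp[:,:2].astype(np.float32)*1000))
# cheek nose circle fit: cheek points only on the +y end
cv2.imwrite("pics/mask.png",((C[...,2]>.07)&(C[...,2]<.083))[80:170,100:280].astype(np.uint8)*255)
# held lever eye
q=C[70:215,255:400].reshape(-1,3);q=q[(q[:,2]>.24)];print("eye",len(q),np.median(q[:,2]),q[:,:2].min(0),q[:,:2].max(0),cv2.minAreaRect(q[:,:2].astype(np.float32)*1000))
s=r.observe();print(s["eef_pos"],tool([0,0,0]))
```

```text
hole@78 [0.535  0.1593 0.078 ] [0.5317 0.1572 0.078 ]
tri (array([0.53318984, 0.15794148, 0.07939368]), [np.float64(0.0019021507568969087), np.float64(0.0019021507568965982)])
bar 1246 0.07767992735939244 ((519.4421997070312, 193.24807739257812), (132.13734436035156, 14.005502700805664), 75.60140228271484)
cheek 3172 0.07852895077955999 ((536.9784545898438, 152.31382751464844), (58.224586486816406, 57.30979537963867), 73.19657897949219)
bar dir deg 77.794395 [0.21142033 0.97739524 0.51528084 0.18406434]
sole 9419 0.02263199206743216 ((488.60595703125, 209.76821899414062), (145.58163452148438, 118.06864929199219), 75.66157531738281)
eye 13171 0.2798413690098517 [0.47859856 0.03665332] [0.53065037 0.08438956] ((505.6275939941406, 60.58240509033203), (47.31228256225586, 49.576438903808594), 73.52027130126953)
[0.44923857 0.07765364 0.2508606 ] [0. 0. 0.]
```

Run:
```python
from h import *
C=cloud("w3.npz")
Q=C[140:165,115:258].reshape(-1,3);Q=Q[(Q[:,2]>.073)&(Q[:,2]<.082)&(Q[:,1]>.185)]
print(len(Q),cv2.minAreaRect(Q[:,:2].astype(np.float32)*1000)); 
# bar midline by y bins
Q=C[130:170,115:258].reshape(-1,3);Q=Q[(Q[:,2]>.073)&(Q[:,2]<.082)]
for y in np.arange(.13,.26,.01):
    m=Q[(abs(Q[:,1]-y)<.004)&(Q[:,0]<.488+ (y-.1)*.2623+.012)];print(round(y,2),len(m),m[:,0].min().round(4) if len(m) else 0,m[:,0].max().round(4) if len(m) else 0)
# hole: low points inside cheek
H=C[105:140,198:235];hp=np.argwhere(H[...,2]<.07);print("hole px",hp.min(0)+[105,198],hp.max(0)+[105,198])
# nose extent: circle fit to +y outline of cheek
Q=C[85:150,185:255].reshape(-1,3);Q=Q[(Q[:,2]>.074)&(Q[:,2]<.082)]
a=np.radians(-15.5);X=np.array([np.cos(a),np.sin(a)]);Y=np.array([-X[1],X[0]])
u=Q[:,:2]@X;v=Q[:,:2]@Y
c=np.array([.534,.158]);print("c in XY",c@X,c@Y)
print("cheek u",np.percentile(u,[0,2,98,100]),"v",np.percentile(v,[0,2,98,100]))
S=C[60:225,120:280].reshape(-1,3);S=S[(abs(S[:,2]-.0225)<.003)];print("sole u",np.percentile(S[:,:2]@X,[.3,99.7]),"v",np.percentile(S[:,:2]@Y,[.3,99.7]))
```

```text
513 ((522.6099853515625, 221.29994201660156), (76.22233581542969, 6.192910671234131), 75.69071960449219)
0.13 50 0.497 0.5078
0.14 93 0.4981 0.5104
0.15 76 0.5011 0.5129
0.16 99 0.503 0.5157
0.17 92 0.5064 0.5183
0.18 63 0.5079 0.5206
0.19 54 0.5112 0.5185
0.2 62 0.5137 0.5213
0.21 57 0.5162 0.5234
0.22 54 0.519 0.5262
0.23 57 0.5211 0.5288
0.24 51 0.5242 0.5311
0.25 58 0.526 0.534
hole px [111 198] [139 227]
c in XY 0.47235499859304003 0.29495890443275163
cheek u [0.44648806 0.44766016 0.50468662 0.50580097] v [0.25800098 0.26051666 0.31638756 0.32949919]
sole u [0.35608238 0.53005975] v [0.25995592 0.404974  ]
```

Pivot ≈ (534.7,159.0), bender yaw −14.3°, cheek top 78.5 mm, sole 22.6 mm ✓. Go to the pre-insertion point.

```bash
python3 drive.py '[{"az": -0.04},{"sx": -0.44,"sy": -0.67},{"sx": -0.44,"sy": -0.67},{"sx": -0.44,"sy": -0.67},{"sz": 1},{"sz": 1},{"sz": 1},{}]' && python3 drive.py '[{},{}]'
cat > go.py <<'E'
from h import *
import sys
PIV=np.array([.5347,.1590]);a=np.radians(-14.3);X=np.array([np.cos(a),np.sin(a)]);Y=np.array([-X[1],X[0]])
def st():
    s=r.observe();R=s["eef_rot"];p=s["eef_pos"]
    print("yaw",np.degrees(np.arctan2(R[1,0],R[0,0])).round(2),"tilt",R[:,2].round(4),"bender",((p[:2]-PIV)@X).round(4),((p[:2]-PIV)@Y).round(4),p[2].round(4),"q",s["joint_positions"].round(2),"M",s["moment"].round(2))
if __name__=="__main__":st()
E
python3 go.py
```

```text
t: 9.05
eef_pos: [0.4051, 0.1893, 0.0952]
eef_rot: [[0.97, -0.243, -0.012], [-0.243, -0.97, -0.004], [-0.011, 0.007, -1.0]]
force: [-2.3, -1.0, -5.2]
grip_width: 0.267
grip_force: 61.3
t: 9.25
eef_pos: [0.4118, 0.1923, 0.1031]
eef_rot: [[0.97, -0.245, 0.004], [-0.245, -0.97, 0.002], [0.003, -0.003, -1.0]]
force: [0.2, -0.1, -4.1]
grip_width: 0.271
grip_force: 61.5
yaw -14.18 tilt [ 0.0041  0.0022 -1.    ] bender -0.1274 0.0019 0.1031 q [-0.08  0.36 -0.58  2.15  0.3   0.7  -2.68] M [-0.05 -0.04 -0.03]
```

```bash
python3 drive.py '[{"sy": 0.03,"sz": 0.8},{"sz": 0.74},{},{},{}]';python3 go.py
```

```text
t: 9.75
eef_pos: [0.4114, 0.1901, 0.0262]
eef_rot: [[0.969, -0.246, 0.004], [-0.246, -0.969, 0.002], [0.003, -0.003, -1.0]]
force: [-0.2, -0.4, -5.2]
grip_width: 0.273
grip_force: 61.7
yaw -14.24 tilt [ 0.004   0.0016 -1.    ] bender -0.1272 -0.0003 0.0262 q [-0.17  0.49 -0.48  2.2   0.44  0.54 -2.81] M [ 0.05  0.03 -0.02]
```

```bash
python3 drive.py '[{"sx": 0.4},{"sx": 0.4},{},{}]';python3 go.py
```

```text
t: 10.15
eef_pos: [0.4495, 0.1795, 0.0253]
eef_rot: [[0.969, -0.247, 0.003], [-0.247, -0.969, 0.001], [0.002, -0.002, -1.0]]
force: [-0.5, 0.2, -5.3]
grip_width: 0.273
grip_force: 61.7
yaw -14.3 tilt [ 2.5e-03  9.0e-04 -1.0e+00] bender -0.0876 -0.0012 0.0253 q [-0.11  0.53 -0.48  2.13  0.44  0.58 -2.74] M [-0.01  0.05 -0.05]
```

Scaled: 0.015 m is 0.3, 0.0135 m is 0.27.

```bash
python3 drive.py '[{"sx": 0.3,"sy": -0.02,"sz": -0.006},{"sx": 0.27},{},{}]';python3 go.py;python3 - <<'E'
from h import *
wrist("w4");im=cv2.imread("pics/w4.png");cv2.imwrite("pics/w4c.png",cv2.resize(im[60:310,180:460],(672,600),interpolation=cv2.INTER_CUBIC))
E
```

```text
t: 10.55
eef_pos: [0.4771, 0.1733, 0.0243]
eef_rot: [[0.969, -0.246, 0.001], [-0.246, -0.969, 0.0], [0.001, -0.001, -1.0]]
force: [0.4, -0.9, -1.3]
grip_width: 0.269
grip_force: 62.0
yaw -14.27 tilt [ 1.1e-03  4.0e-04 -1.0e+00] bender -0.0593 -0.0004 0.0243 q [-0.09  0.56 -0.48  2.08  0.44  0.61 -2.69] M [-0.01 -0.18  0.01]
```

View pics/w4c.png

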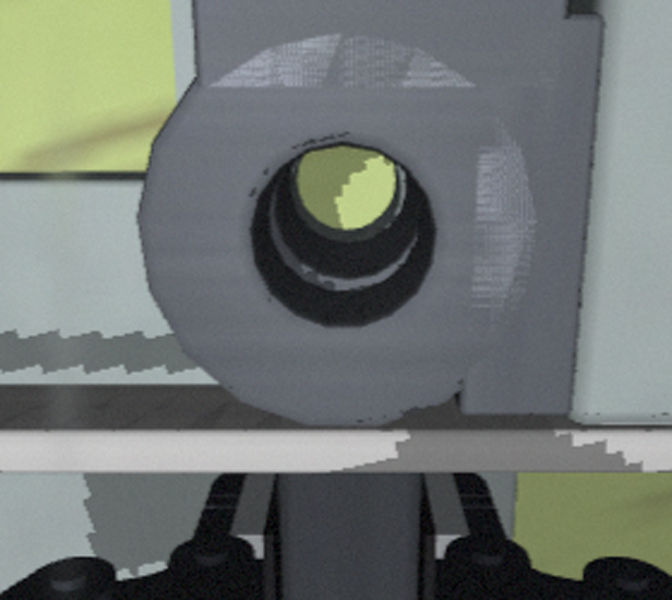

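w4 crop: cheek rim centre ≈ (343,235) r≈92 px; eye/sole holes concentric horizontally (x≈345), bench visible through at (346,188). Check vertical alignment by projection.

Run:
```python
from h import *
W=np.load("w4.npz");T=W["T"];K=r.camera_params("wrist")["mtx"]
p=atz("wrist",180+343/2.4,60+235/2.4,.078,T);print("pivot by w4",p.round(4))
Ti=np.linalg.inv(T)
for z in(.078,.058,.0535,.0235,.022,0):
    th=np.linspace(0,6.28,60);P=np.stack([p[0]+.01025*np.cos(th),p[1]+.01025*np.sin(th),0*th+z,0*th+1])
    q=Ti@P;q=q[:3]/q[2];uv=K@q;u=(uv[0]-180)*2.4;v=(uv[1]-60)*2.4
    print(z,"u",u.min().round(),u.max().round(),"v",v.min().round(),v.max().round())
im=cv2.imread("pics/w4.png");cv2.imwrite("pics/w4d.png",cv2.resize(im[110:205,275:370],(760,760),interpolation=cv2.INTER_CUBIC)[:600])
g=cv2.cvtColor(im,cv2.COLOR_BGR2GRAY);print(g[115:205,324])
```

```text
pivot by w4 [0.5347 0.1595 0.078 ]
0.078 u 253.0 433.0 v 143.0 322.0
0.058 u 270.0 418.0 v 137.0 285.0
0.0535 u 273.0 415.0 v 136.0 279.0
0.0235 u 289.0 402.0 v 131.0 245.0
0.022 u 289.0 401.0 v 130.0 244.0
0 u 297.0 395.0 v 128.0 227.0
[ 69  99  95  89  49  47  99 117 124 121 126 126 123 124 123 128 125 123
 122 125 125 137 192 193 193 195 193 194 193 196 197 193 193 193 196 195
 195 195 195 190 142  51  56  52  52  48  33  31  35  33  28  35  27  35
  30  35  35  36  35  39  41  75 109 109 106 101  36  37  32  33  28  29
  32  33  29  31  35  36  33  40  52  86 110 108 112 111 115 111 110 106]
```

Holes concentric to within 1 mm. Let go and rise; then go to the long pin.

```bash
python3 drive.py '[{},{},{},{},{}]' 1.0 && python3 drive.py '[{"sz": -0.6},{"sz": -1},{"sz": -1},{"sz": -1},{},{}]';python3 go.py
```

```text
t: 11.1
eef_pos: [0.4762, 0.1733, 0.0241]
eef_rot: [[0.969, -0.245, 0.0], [-0.245, -0.969, -0.0], [0.0, -0.0, -1.0]]
force: [0.2, -0.3, 1.3]
grip_width: 1.001
grip_force: 0.0
t: 11.7
eef_pos: [0.4769, 0.1733, 0.2053]
eef_rot: [[0.969, -0.246, 0.003], [-0.246, -0.969, 0.0], [0.003, -0.001, -1.0]]
force: [0.2, -0.4, -1.2]
grip_width: 1.004
grip_force: 0.0
yaw -14.25 tilt [ 3.e-03  3.e-04 -1.e+00] bender -0.0596 -0.0004 0.2053 q [ 0.06  0.29 -0.62  1.95  0.21  0.96 -2.48] M [-0.01  0.01  0.01]
```

Careful with the scale: shifts go in shares of 50 mm. That gives: -0.03 m is -0.6, 0.027 m is 0.54.

```bash
python3 drive.py '[{"az": -0.147},{"az": -0.147},{"az": -0.147},{"az": -0.147},{"az": -0.147},{"az": -0.147},{"az": -0.147},{}]' 0.7 && python3 drive.py '[{"sx": 0.54,"sy": -0.6},{"sx": 0.54,"sy": -0.6},{"sx": 0.54,"sy": -0.6},{"sx": 0.54,"sy": -0.6},{"sx": 0.54,"sy": -0.6},{},{},{}]';python3 - <<'E'
from h import *
from go import st
st();wrist("w5");C=cloud("w5.npz")
for lo,hi in((.115,.126),(.092,.101)):
    m=(C[...,2]>lo)&(C[...,2]<hi)&(abs(C[...,0]-.5)<.07)&(abs(C[...,1]-.365)<.05)
    n,l,sg,ce=cv2.connectedComponentsWithStats(m.astype(np.uint8))
    for i in range(1,n):
        if sg[i,4]>80:
            Q=C[l==i];print(lo,sg[i,4],np.median(Q[:,2]),Q.min(0).round(4),Q.max(0).round(4),cv2.minAreaRect(Q[:,:2].astype(np.float32)*1000),ce[i])
print(tool(np.array([.4675,.3775,.09])-r.observe()["eef_pos"]))
E
```

```text
t: 12.5
eef_pos: [0.4751, 0.1727, 0.2022]
eef_rot: [[0.709, 0.705, -0.003], [0.705, -0.709, -0.0], [-0.003, -0.002, -1.0]]
force: [-0.6, -0.6, -0.2]
grip_width: 0.699
grip_force: 0.0
t: 13.3
eef_pos: [0.4666, 0.3732, 0.2029]
eef_rot: [[0.712, 0.702, -0.001], [0.702, -0.712, -0.002], [-0.002, 0.001, -1.0]]
force: [-0.2, -0.5, -0.6]
grip_width: 0.699
grip_force: 0.0
yaw 44.57 tilt [-0.001  -0.0021 -1.    ] bender -0.1189 0.1908 0.2029 q [-0.18  0.5  -0.8   1.73  0.4   1.08 -1.91] M [-0.   -0.    0.01]
0.115 866 0.12020330597972537 [0.4546 0.3671 0.115 ] [0.4792 0.3916 0.1222] ((467.2322692871094, 379.2606506347656), (24.04651641845703, 24.445606231689453), 32.78854751586914) [319.29214781 202.72863741]
0.092 786 0.09627004639724186 [0.5199 0.3416 0.0921] [0.5443 0.366  0.0986] ((532.1171264648438, 353.8555603027344), (23.9554443359375, 24.080385208129883), 46.58944320678711) [401.85368957 158.93384224]
[ 0.00377246 -0.00294525  0.11317974]
```

Pin centre (467,379) mm, top 120.5 mm ✓ (long). Descend and grasp.

Scaled: 0.0042 m is 0.084, -0.0037 m is -0.074.

```bash
python3 drive.py '[{"sx": 0.084,"sy": -0.074,"sz": 0.8},{"sz": 0.8},{"sz": 0.66},{},{}]'
python3 - <<'E'
from h import *
print(tool(np.array([.467,.3788,.09])-r.observe()["eef_pos"]))
E
```

```text
t: 13.85
eef_pos: [0.4674, 0.3796, 0.0915]
eef_rot: [[0.712, 0.703, -0.0], [0.703, -0.712, -0.001], [-0.001, 0.0, -1.0]]
force: [1.2, 1.4, 1.4]
grip_width: 0.701
grip_force: 0.0
[-0.00079139  0.00029171  0.00145454]
```

```bash
python3 drive.py '[{"sz": 0.03},{},{},{},{}]' 0 && python3 drive.py '[{"sz": -0.4},{"sz": -0.6},{"sz": -0.6},{"sz": -0.8},{},{}]';python3 go.py
```

```text
t: 14.35
eef_pos: [0.468, 0.3812, 0.0914]
eef_rot: [[0.711, 0.704, 0.003], [0.704, -0.711, 0.001], [0.003, 0.001, -1.0]]
force: [-0.6, -1.1, 7.1]
grip_width: 0.271
grip_force: 58.6
t: 14.95
eef_pos: [0.4671, 0.3805, 0.2104]
eef_rot: [[0.711, 0.704, 0.002], [0.704, -0.711, 0.001], [0.002, 0.001, -1.0]]
force: [0.2, 0.1, -2.6]
grip_width: 0.273
grip_force: 59.4
yaw 44.72 tilt [ 1.8e-03  7.0e-04 -1.0e+00] bender -0.1202 0.198 0.2104 q [-0.19  0.5  -0.81  1.72  0.4   1.1  -1.91] M [-0.02  0.03 -0.02]
```

```bash
python3 drive.py '[{"sx": -0.432,"sy": 0.82},{"sx": -0.432,"sy": 0.82},{"sx": -0.432,"sy": 0.82},{"sx": -0.432,"sy": 0.82},{"sx": -0.432,"sy": 0.82},{"sz": 0.3},{"sz": 0.1},{}]' && python3 drive.py '[{},{}]';python3 - <<'E'
from h import *
from go import st
st();wrist("w6");print(tool(np.array([.5347,.1592,.19])-r.observe()["eef_pos"]))
im=cv2.imread("pics/w6.png");cv2.imwrite("pics/w6c.png",cv2.resize(im[80:400,160:490],(618,600),interpolation=cv2.INTER_CUBIC))
E
```

```text
t: 15.75
eef_pos: [0.5328, 0.1594, 0.1878]
eef_rot: [[0.709, 0.705, -0.004], [0.705, -0.709, -0.0], [-0.003, -0.002, -1.0]]
force: [-0.2, 0.4, -1.2]
grip_width: 0.272
grip_force: 59.6
t: 15.95
eef_pos: [0.5342, 0.1604, 0.1898]
eef_rot: [[0.709, 0.706, 0.0], [0.706, -0.709, 0.001], [0.001, -0.0, -1.0]]
force: [-0.3, 0.6, -1.8]
grip_width: 0.266
grip_force: 59.6
yaw 44.88 tilt [ 4.e-04  6.e-04 -1.e+00] bender -0.0009 0.0013 0.1898 q [ 0.21  0.44 -0.79  1.84  0.36  1.01 -1.51] M [ 0.02  0.02 -0.01]
[-4.06928706e-04  9.45315253e-04 -7.15497307e-05]
```

View pics/w6c.png

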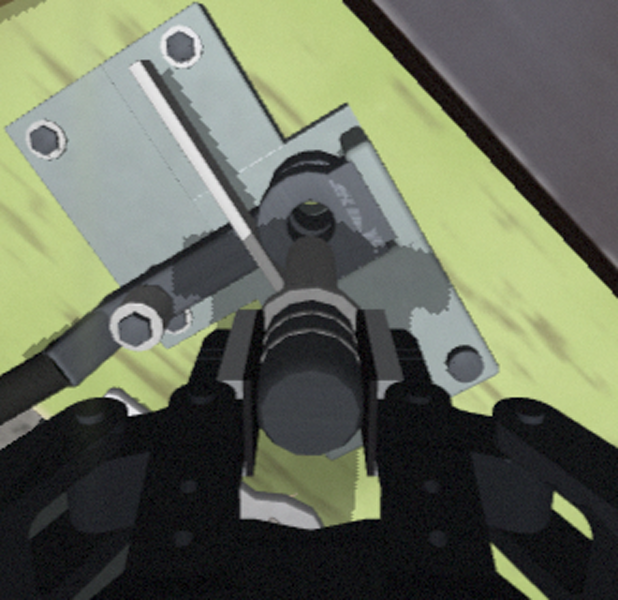

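Run:
```python
from h import *
c=r.camera_params("wrist");K=c["mtx"];Ti=np.linalg.inv(c["T_tool_cam"])
def pr(p):
    q=Ti@np.array([*p,1]);q=K@(q[:3]/q[2]);return ((q[0]-160)*1.873).round(1),((q[1]-80)*1.875).round(1)
for dx in(-.003,0):
    print(dx,"tip far",pr((dx+.004,0,.083)),"taper top far",pr((dx+.009,0,.073)),"collar far",pr((dx+.016,0,.009)),"collar L/R",pr((dx,-.016,.004)),pr((dx,.016,.004)),"head near",pr((dx-.0125,0,-.029)),"head L/R",pr((dx,-.0125,-.027)),pr((dx,.0125,-.027)))
W=np.load("w6.npz");Tw=np.linalg.inv(W["T"])
for z in(.078,):
    for a in np.radians([45,-45,135,225]):
        q=Tw@np.array([.5347+.01025*np.cos(a),.1592+.01025*np.sin(a),z,1]);q=K@(q[:3]/q[2]);print("rim",(q[0]-160)*1.873,(q[1]-80)*1.875)
im=cv2.imread("pics/w6.png");cv2.imwrite("pics/w6d.png",cv2.resize(im[170:300,270:390],(554,600),interpolation=cv2.INTER_CUBIC))
```

```text
-0.003 tip far (np.float64(308.5), np.float64(241.6)) taper top far (np.float64(308.4), np.float64(237.0)) collar far (np.float64(308.1), np.float64(283.0)) collar L/R (np.float64(248.0), np.float64(346.2)) (np.float64(368.3), np.float64(346.1)) head near (np.float64(308.0), np.float64(467.7)) head L/R (np.float64(250.4), np.float64(412.9)) (np.float64(365.4), np.float64(412.7))
0 tip far (np.float64(308.5), np.float64(234.2)) taper top far (np.float64(308.4), np.float64(229.2)) collar far (np.float64(308.1), np.float64(272.4)) collar L/R (np.float64(247.7), np.float64(335.9)) (np.float64(368.6), np.float64(335.8)) head near (np.float64(308.0), np.float64(456.0)) head L/R (np.float64(250.0), np.float64(400.7)) (np.float64(365.8), np.float64(400.6))
rim 311.43381839987836 201.93255556234783
rim 335.11216375174666 224.83620320571006
rim 287.86867104085775 224.9871499812739
rim 311.5440403674717 247.3931681708891
```

View pics/w6d.png

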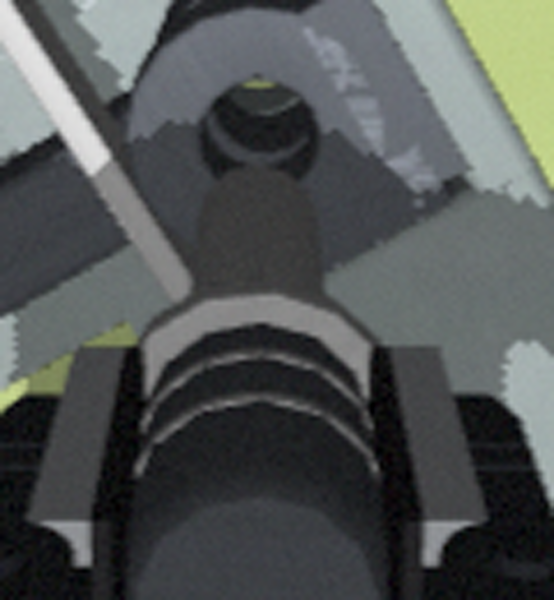

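Crop: pin straight, tip's far edge (260,168) – pin sits ~3 mm behind the TCP along tool x; hole rim (200–318, 78 top) matches the predicted pivot. Shift +3.3 mm and lower in steps.

```bash
python3 drive.py '[{"sx": 0.066,"sz": 0.3},{},{}]';python3 - <<'E'
from h import *
s=r.observe();R=s["eef_rot"]
t=np.array([.5348,.1593])-(R@np.array([-.0033,.0009,0]))[:2]
print(tool(np.array([*t,s["eef_pos"][2]])-s["eef_pos"]).round(4))
E
```

```text
t: 16.3
eef_pos: [0.5363, 0.1612, 0.1737]
eef_rot: [[0.71, 0.704, -0.001], [0.704, -0.71, -0.0], [-0.001, -0.001, -1.0]]
force: [-0.4, 0.6, -2.5]
grip_width: 0.268
grip_force: 59.6
[ 0.0009 -0.0007 -0.    ]
```

Scaled: 0.01 m is 0.2, 0.0009 m is 0.018.

```bash
python3 drive.py '[{"sx": 0.018,"sy": -0.014,"sz": 0.2},{"sz": 0.2},{"sz": 0.2},{},{}]';python3 go.py
```

```text
t: 16.8
eef_pos: [0.5368, 0.1622, 0.1441]
eef_rot: [[0.71, 0.704, -0.001], [0.704, -0.71, -0.0], [-0.001, -0.0, -1.0]]
force: [0.1, 0.6, -1.7]
grip_width: 0.267
grip_force: 59.6
yaw 44.74 tilt [-7.e-04 -1.e-04 -1.e+00] bender 0.0012 0.0036 0.1441 q [ 0.18  0.5  -0.75  1.87  0.42  0.93 -1.56] M [0.01 0.02 0.06]
```

```bash
python3 drive.py '[{"sz": 0.16},{"sz": 0.16},{},{}]' && python3 drive.py '[{"sz": 0.16},{"sz": 0.16},{},{}]'
```

```text
t: 17.2
eef_pos: [0.537, 0.1623, 0.1283]
eef_rot: [[0.71, 0.704, -0.0], [0.704, -0.71, 0.0], [-0.0, -0.0, -1.0]]
force: [-0.1, -0.7, -2.6]
grip_width: 0.276
grip_force: 59.5
t: 17.6
eef_pos: [0.537, 0.1622, 0.1122]
eef_rot: [[0.71, 0.704, -0.0], [0.704, -0.71, -0.0], [-0.0, -0.0, -1.0]]
force: [-0.5, -0.9, -3.4]
grip_width: 0.27
grip_force: 59.5
```

Scaled: 0.006 m is 0.12.

```bash
python3 drive.py '[{"sz": 0.12},{"sz": 0.12},{},{}]' && python3 drive.py '[{"sz": 0.12},{"sz": 0.08},{},{}]'
```

```text
t: 18.0
eef_pos: [0.5369, 0.1621, 0.1002]
eef_rot: [[0.71, 0.704, -0.0], [0.704, -0.71, -0.0], [-0.0, -0.0, -1.0]]
force: [-0.2, -0.5, -3.1]
grip_width: 0.271
grip_force: 59.5
t: 18.4
eef_pos: [0.5369, 0.1621, 0.0902]
eef_rot: [[0.71, 0.704, -0.0], [0.704, -0.71, -0.0], [-0.0, -0.0, -1.0]]
force: [-1.1, -0.8, -2.8]
grip_width: 0.276
grip_force: 59.5
```

```bash
python3 drive.py '[{"sz": 0.06},{},{}]' && python3 drive.py '[{"sz": 0.04},{},{}]'
```

```text
t: 18.7
eef_pos: [0.5369, 0.1621, 0.0876]
eef_rot: [[0.71, 0.704, -0.0], [0.704, -0.71, -0.0], [-0.0, 0.0, -1.0]]
force: [-3.2, -2.8, 0.0]
grip_width: 0.271
grip_force: 59.7
t: 19.0
eef_pos: [0.537, 0.1621, 0.0874]
eef_rot: [[0.71, 0.704, 0.001], [0.704, -0.71, -0.002], [-0.001, 0.002, -1.0]]
force: [-8.1, -5.7, 19.2]
grip_width: 0.269
grip_force: 62.0
```

Collar seated (19 N up). Release, rise, and check.

Scaled: -0.05 m is -1, -0.04 m is -0.8.

```bash
python3 drive.py '[{},{},{},{}]' 0.8 && python3 drive.py '[{"sz": -0.4},{"sz": -0.8},{"sz": -1},{},{}]' 0
python3 - <<'E'
from h import *
from go import *
st();wrist("w7");C=cloud("w7.npz")
B=(C[...,:2]-PIV);rr=np.hypot(B[...,0],B[...,1]);u=B@X;v=B@Y
m=(rr<.014)&(C[...,2]>.1);Q=C[m];print("head",m.sum(),np.percentile(Q[:,2],[50,97]),Q[Q[:,2]>.112][:,:2].mean(0))
# lever heading from bar top z~.052 and handle
m=(abs(C[...,2]-.0525)<.003)&(u<-.04)&(u>-.085)&(abs(v)<.04);print("bar",m.sum(),cv2.minAreaRect(np.stack([u[m],v[m]],-1).astype(np.float32)*1000))
m=(abs(C[...,2]-.0775)<.004)&(u<-.07)&(u>-.12)&(abs(v)<.05);print("roller",m.sum(),u[m].mean(),v[m].mean())
E
```

```text
t: 19.4
eef_pos: [0.5373, 0.1626, 0.0855]
eef_rot: [[0.71, 0.704, 0.001], [0.704, -0.71, 0.001], [0.001, -0.0, -1.0]]
force: [-0.7, 0.2, -0.4]
grip_width: 0.799
grip_force: 0.0
t: 19.9
eef_pos: [0.5378, 0.1625, 0.1966]
eef_rot: [[0.711, 0.704, 0.003], [0.704, -0.711, 0.001], [0.002, 0.002, -1.0]]
force: [0.6, 0.1, -1.1]
grip_width: -0.002
grip_force: 0.0
yaw 44.72 tilt [ 2.9e-03  6.0e-04 -1.0e+00] bender 0.0021 0.0042 0.1966 q [ 0.21  0.44 -0.79  1.83  0.36  1.02 -1.51] M [ 0.   -0.01 -0.04]
head 2215 [0.23425378 0.26250142] [0.5373352  0.16171068]
bar 1110 ((-62.329689025878906, 0.07832813262939453), (44.733612060546875, 23.955730438232422), 0.2844352722167969)
roller 415 -0.09110778253673563 0.001014818801743218
```

Run:
```python
from h import *
from go import *
C=cloud("w7.npz");B=(C[...,:2]-PIV);m=(np.hypot(B[...,0],B[...,1])<.02)&(C[...,2]>.09)&(C[...,2]<.15)
Q=C[m];print("head",m.sum(),Q[:,2].max() if m.sum() else 0,cv2.minAreaRect(Q[:,:2].astype(np.float32)*1000) if m.sum() else 0)
C=cloud("w3.npz");B=C[...,:2]-PIV;u=B@X;v=B@Y
m=(u<-.04)&(u>-.13)&(v>-.03)&(v<.12)&(C[...,2]>.025)&(C[...,2]<.05);print("bolts",m.sum(),np.percentile(C[...,2][m],[50,95]) )
s=r.observe();R=s["eef_rot"];p=s["eef_pos"]
for f,D in[(165.7,.045),(165.7,.029)]+[(f,.029) for f in(157,148,139,130,121,112,106,103)]:
    a=np.radians(f);t=PIV+.11*np.array([np.cos(a),np.sin(a)])+D*np.array([-np.sin(a),np.cos(a)])
    t=np.array([*t,.038 if D<.04 else p[2]]);print(f,t.round(4),(R.T@(t-p)).round(4),np.hypot(*t[:2]).round(3));p=t
```

```text
head 1087 0.11844493288772051 ((536.1404418945312, 160.66807556152344), (24.518741607666016, 24.636863708496094), 25.792490005493164)
bolts 265 [0.02742881 0.02909137]
165.7 [0.417  0.1426 0.1952] [-0.0989 -0.0706 -0.    ] 0.441
165.7 [0.4209 0.1581 0.038 ] [ 0.0137 -0.0083  0.1572] 0.45
157 [0.4221 0.1753 0.038 ] [ 0.0129 -0.0114 -0.    ] 0.457
148 [0.426  0.1927 0.038 ] [ 0.015  -0.0096 -0.    ] 0.468
139 [0.4327 0.2093 0.038 ] [ 0.0164 -0.0071 -0.    ] 0.481
130 [0.4418 0.2246 0.038 ] [ 0.0173 -0.0045 -0.    ] 0.496
121 [0.4532 0.2384 0.038 ] [ 0.0178 -0.0017 -0.    ] 0.512
112 [0.4666 0.2501 0.038 ] [ 0.0178  0.0011 -0.    ] 0.529
106 [0.4765 0.2567 0.038 ] [ 0.0117  0.0023 -0.    ] 0.541
103 [0.4817 0.2597 0.038 ] [0.0057 0.0016 0.    ] 0.547
```

Pin home (head top ≈116 mm). Go beside the lever and push it round.

Scaled: 0.05 m is 1, 0.04 m is 0.8.

```bash
python3 drive.py '[{"sx": -0.66,"sy": -0.47},{"sx": -0.66,"sy": -0.47},{"sx": -0.66,"sy": -0.47},{},{"sz": 1},{"sz": 1},{"sz": 0.8},{"sz": 0.32}]' 0 && python3 drive.py '[{},{},{}]'
python3 - <<'E'
from h import *
print(tool(np.array([.4209,.1581,.038])-r.observe()["eef_pos"]))
E
```

```text
t: 20.75
eef_pos: [0.414, 0.1414, 0.035]
eef_rot: [[0.71, 0.704, -0.008], [0.704, -0.71, -0.002], [-0.007, -0.004, -1.0]]
force: [0.4, -0.7, -0.1]
grip_width: 0.0
grip_force: 0.0
t: 21.05
eef_pos: [0.4178, 0.143, 0.0402]
eef_rot: [[0.71, 0.704, 0.001], [0.704, -0.71, 0.001], [0.001, 0.001, -1.0]]
force: [-0.1, -0.1, 0.4]
grip_width: 0.0
grip_force: 0.0
[ 0.01283262 -0.00851637  0.00226159]
```

```bash
python3 drive.py '[{"sx": 0.128,"sy": -0.084,"sz": 0.02},{"sx": 0.128,"sy": -0.084,"sz": 0.02},{"sx": 0.13,"sy": -0.114},{"sx": 0.13,"sy": -0.114},{"sx": 0.15,"sy": -0.096},{"sx": 0.15,"sy": -0.096},{"sx": 0.164,"sy": -0.07},{"sx": 0.164,"sy": -0.07}]' && python3 drive.py '[{"sx": 0.172,"sy": -0.046},{"sx": 0.172,"sy": -0.046},{"sx": 0.178,"sy": -0.018},{"sx": 0.178,"sy": -0.018},{"sx": 0.12,"sy": 0.008},{"sx": 0.12,"sy": 0.008},{},{}]'
cat > lev.py <<'E'
from go import *
def lev(n):
    st();wrist(n);C=cloud(n+".npz");B=C[...,:2]-PIV;u=B@X;v=B@Y
    m=(abs(C[...,2]-.0775)<.003)&(np.hypot(u+.0,v)>.07)&(np.hypot(u,v)<.11)&(u<-.033)&(v>-.03)
    k,l,sg,ce=cv2.connectedComponentsWithStats(m.astype(np.uint8))
    for i in range(1,k):
        if sg[i,4]>80:print("roller",sg[i,4],cv2.minAreaRect(np.stack([u[l==i],v[l==i]],-1).astype(np.float32)*1000))
    m=(abs(C[...,2]-.0525)<.003)&(u<-.01)&(np.hypot(u,v)>.03)&(np.hypot(u,v)<.08)
    if m.sum()>60:
        q=cv2.minAreaRect(np.stack([u[m],v[m]],-1).astype(np.float32)*1000);print("bar",m.sum(),q,"ang from +y",np.degrees(np.arctan2(-q[0][0],q[0][1])))
if __name__=="__main__":lev(sys.argv[1])
E
python3 lev.py w8
```

```text
t: 21.85
eef_pos: [0.4322, 0.2094, 0.0374]
eef_rot: [[0.71, 0.704, -0.0], [0.704, -0.71, -0.0], [-0.0, -0.0, -1.0]]
force: [-0.0, -1.9, 0.0]
grip_width: -0.002
grip_force: 0.6
t: 22.65
eef_pos: [0.4623, 0.2466, 0.0377]
eef_rot: [[0.71, 0.704, 0.001], [0.704, -0.71, 0.002], [0.002, -0.0, -1.0]]
force: [0.2, -0.5, 1.7]
grip_width: 0.002
grip_force: 0.1
yaw 44.74 tilt [ 0.0013  0.0016 -1.    ] bender -0.0918 0.067 0.0377 q [-0.08  0.6  -0.68  2.02  0.57  0.71 -1.9 ] M [ 0.06 -0.12  0.03]
roller 2266 ((-64.43732452392578, 73.83583068847656), (25.30292510986328, 24.041290283203125), 44.49525451660156)
bar 3989 ((-35.091896057128906, 41.23990249633789), (23.67133331298828, 51.54068374633789), 41.25093460083008) ang from +y 40.39515558671106
```

```bash
python3 drive.py '[{"sx": 0.12,"sy": 0.01},{"sx": 0.12,"sy": 0.02},{"sx": 0.12,"sy": 0.024},{"sx": 0.08,"sy": 0.016},{},{}]';python3 lev.py w9
```

```text
t: 23.3
eef_pos: [0.4793, 0.2584, 0.0372]
eef_rot: [[0.71, 0.704, -0.001], [0.704, -0.71, -0.0], [-0.001, -0.0, -1.0]]
force: [-1.4, -0.9, 1.9]
grip_width: -0.004
grip_force: 1.1
yaw 44.73 tilt [-5.e-04 -4.e-04 -1.e+00] bender -0.0782 0.0827 0.0372 q [-0.09  0.63 -0.67  1.97  0.57  0.74 -1.9 ] M [-0.39  0.19 -0.06]
roller 2094 ((-48.68068313598633, 85.02892303466797), (24.731962203979492, 24.00094223022461), 30.689725875854492)
bar 2831 ((-27.280094146728516, 47.0515251159668), (23.768962860107422, 49.94981384277344), 31.56174659729004) ang from +y 30.104811339859463
```

```bash
python3 drive.py '[{"sx": 0.04,"sy": 0.016},{"sx": 0.04,"sy": 0.016},{},{}]' && python3 drive.py '[{"sx": 0.02,"sy": 0.008},{},{}]'&& python3 drive.py '[{"sx": 0.02,"sy": 0.008},{},{}]';python3 lev.py w10
```

```text
t: 23.75
eef_pos: [0.4836, 0.2606, 0.0376]
eef_rot: [[0.71, 0.704, 0.0], [0.704, -0.71, 0.0], [0.0, -0.0, -1.0]]
force: [-1.9, -2.8, 2.5]
grip_width: 0.001
grip_force: 2.2
t: 24.05
eef_pos: [0.4845, 0.2609, 0.0375]
eef_rot: [[0.71, 0.704, -0.0], [0.704, -0.71, -0.0], [-0.0, 0.0, -1.0]]
force: [-2.6, -2.2, 4.1]
grip_width: -0.0
grip_force: 2.8
t: 24.35
eef_pos: [0.4855, 0.2612, 0.0375]
eef_rot: [[0.71, 0.704, -0.0], [0.704, -0.71, -0.0], [-0.0, 0.0, -1.0]]
force: [-3.1, -2.6, 5.9]
grip_width: 0.003
grip_force: 3.1
yaw 44.73 tilt [-1.e-04 -2.e-04 -1.e+00] bender -0.0729 0.0869 0.0375 q [-0.09  0.63 -0.67  1.96  0.57  0.74 -1.89] M [-0.59  0.51 -0.08]
roller 1885 ((-43.33442687988281, 87.81517028808594), (24.930477142333984, 24.128475189208984), 25.527706146240234)
bar 2487 ((-22.62847137451172, 48.25529479980469), (22.94269371032715, 47.62056350708008), 29.97447967529297) ang from +y 25.123402561315682
```

Scaled: 0.0008 m is 0.016, 0.0003 m is 0.006.

```bash
python3 drive.py '[{"sx": 0.016,"sy": 0.006},{},{}]' && python3 drive.py '[{"sx": 0.016,"sy": 0.006},{},{}]'&& python3 drive.py '[{"sx": 0.016,"sy": 0.006},{},{}]'| grep -v rot
```

```text
t: 24.7
eef_pos: [0.486, 0.2614, 0.0375]
eef_rot: [[0.71, 0.704, -0.001], [0.704, -0.71, -0.001], [-0.001, 0.0, -1.0]]
force: [-4.5, -2.7, 5.3]
grip_width: 0.001
grip_force: 3.6
t: 25.0
eef_pos: [0.4862, 0.2614, 0.0374]
eef_rot: [[0.71, 0.704, -0.001], [0.704, -0.71, -0.001], [-0.002, 0.0, -1.0]]
force: [-6.3, -4.3, 7.0]
grip_width: -0.003
grip_force: 4.7
t: 25.3
eef_pos: [0.4863, 0.2615, 0.0373]
force: [-7.6, -5.5, 9.8]
grip_width: -0.001
grip_force: 5.8
```

Contact reached (TCP stopped, force rising). Back off along the normal, rise, and check.

Scaled: 0.001 m is 0.02, 0.0004 m is 0.008.

```bash
python3 drive.py '[{"sx": 0.02,"sy": 0.008},{},{}]' | grep -v rot; python3 drive.py '[{"sx": -0.06,"sy": -0.036},{"sx": -0.08,"sy": -0.05},{"sx": -0.26,"sy": -0.16},{"sx": -0.34,"sy": -0.2},{"sz": -0.6},{"sz": -1},{"sz": -1},{}]' && python3 drive.py '[{"sz": -0.6},{},{}]'; python3 lev.py w11
python3 - <<'E'
from go import *
C=cloud("w11.npz");B=C[...,:2]-PIV;u=B@X;v=B@Y
m=(abs(C[...,2]-.0775)<.003)&(v>.06)&(v<.092)&(u<-.02)&(u>-.07)
for a in np.arange(.07,.092,.004):
    k=m&(abs(v-a)<.002);print(round(a,3),np.sort((u[k]*1000).round(1))[::max(1,k.sum()//14)])
im=cv2.imread("pics/w11.png");q=np.argwhere(m);c=q.mean(0).astype(int);print(c)
v0=max(0,c[0]-75);u0=max(0,c[1]-100)
cv2.imwrite("pics/w11c.png",cv2.resize(im[v0:v0+150,u0:u0+200],(800,600),interpolation=cv2.INTER_CUBIC))
E
```

```text
t: 25.6
eef_pos: [0.4864, 0.2615, 0.0372]
force: [-10.0, -6.8, 11.1]
grip_width: 0.001
grip_force: 7.3
t: 26.4
eef_pos: [0.4505, 0.2564, 0.1739]
eef_rot: [[0.71, 0.704, 0.011], [0.704, -0.71, 0.007], [0.013, 0.003, -1.0]]
force: [-0.1, 1.1, 0.2]
grip_width: 0.003
grip_force: 0.0
t: 26.7
eef_pos: [0.4475, 0.2531, 0.1978]
eef_rot: [[0.71, 0.704, 0.002], [0.704, -0.71, 0.001], [0.002, 0.001, -1.0]]
force: [0.2, -0.5, -0.0]
grip_width: 0.001
grip_force: 0.0
yaw 44.74 tilt [ 0.002   0.0012 -1.    ] bender -0.1078 0.0696 0.1978 q [ 0.06  0.37 -0.84  1.93  0.33  0.99 -1.72] M [-0.    0.07 -0.02]
roller 480 ((-44.71454620361328, 87.15196990966797), (23.664810180664062, 24.109479904174805), 59.66034698486328)
bar 859 ((-25.289175033569336, 48.556427001953125), (23.89426040649414, 50.33782958984375), 26.184181213378906) ang from +y 27.51141721157654
0.07 [-30.3 -30.  -30.  -29.6 -29.1 -28.7 -28.6 -28.2 -27.9 -27.3 -27.  -26.9
 -26.3 -26.  -25.9 -25.4 -25.1 -24.5]
0.074 [-48.3 -46.5 -44.8 -43.  -30.4 -30.2 -29.7 -29.4 -28.8 -28.4 -28.2 -27.4
 -27.1 -26.8 -26.3 -25.7 -25.4 -25.1 -24.5]
0.078 [-53.8 -51.  -49.6 -48.  -46.3 -44.2 -42.7 -40.6 -39.3 -37.3 -30.1 -28.7
 -27.2 -25.8 -24.3]
0.082 [-56.1 -54.4 -53.3 -52.1 -50.8 -38.7 -37.  -35.8 -34.5 -30.3 -29.1 -27.9
 -26.8 -25.3]
0.086 [-56.7 -55.6 -54.6 -53.5 -52.6 -36.1 -35.1 -34.  -33.  -29.8 -28.7 -27.6
 -26.5 -25.4 -24.4]
0.09 [-57.1 -55.8 -54.4 -53.1 -51.6 -38.7 -37.1 -35.9 -34.7 -33.5 -30.1 -29.
 -27.6 -26.4 -25.3]
[141 395]
```

View pics/w11c.png

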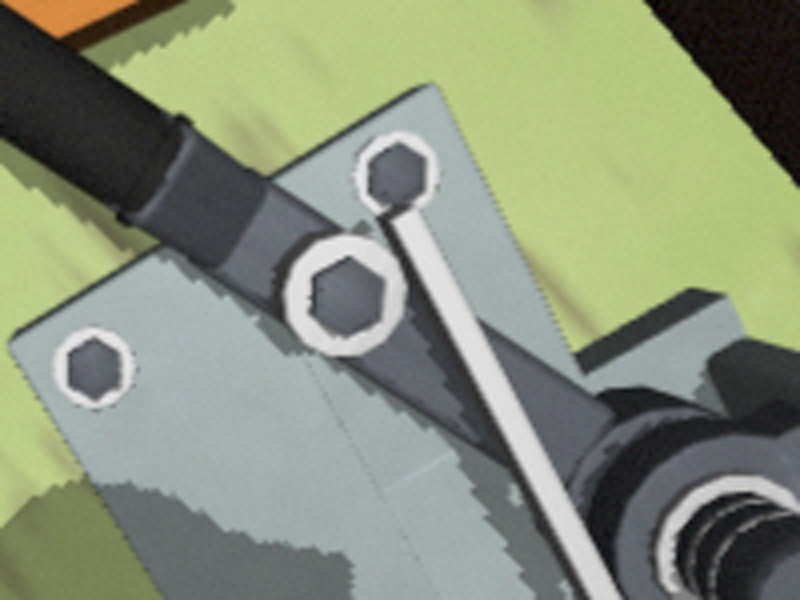

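Roller at (345,295), bar's outer face left edge near (415–430,290): possibly a ~1–2 mm gap. Look closer from a lower, centred viewpoint.

```bash
python3 drive.py '[{"sy": 0.5,"sz": 0.8},{},{},{}]' | head -2; python3 lev.py w12
python3 - <<'E'
from go import *
for n in("w10","w12"):
    C=cloud(n+".npz");B=C[...,:2]-PIV;u=B@X;v=B@Y
    m=(abs(C[...,2]-.0775)<.003)&(v>.06)&(v<.095)&(u<-.02)&(u>-.07)
    for a in(.066,.083,.086,.089):
        k=m&(abs(v-a)<.0015);s=np.sort((u[k]*1000).round(1));g=np.diff(s);i=g.argsort()[-3:];i.sort();print(n,a,s[0],s[-1],[(s[j],s[j+1]) for j in i])
E
```

```text
t: 27.15
eef_pos: [0.4641, 0.2358, 0.1576]
yaw 44.8 tilt [-3.e-04  9.e-04 -1.e+00] bender -0.0874 0.0569 0.1576 q [ 0.06  0.43 -0.81  1.95  0.38  0.92 -1.73] M [-0.02 -0.01 -0.01]
roller 656 ((-44.977725982666016, 87.18582153320312), (23.819074630737305, 24.468191146850586), 1.4149115085601807)
bar 1202 ((-25.04132080078125, 48.1180305480957), (23.923669815063477, 51.310001373291016), 26.92180824279785) ang from +y 27.49312263832912
w10 0.066 -30.5 -24.5 [(np.float64(-26.0), np.float64(-25.8)), (np.float64(-25.0), np.float64(-24.8)), (np.float64(-24.7), np.float64(-24.5))]
w10 0.083 -55.0 -24.6 [(np.float64(-49.4), np.float64(-37.7)), (np.float64(-37.6), np.float64(-37.1)), (np.float64(-31.7), np.float64(-30.5))]
w10 0.086 -55.6 -24.4 [(np.float64(-55.6), np.float64(-55.2)), (np.float64(-50.8), np.float64(-35.5)), (np.float64(-31.2), np.float64(-30.5))]
w10 0.089 -69.9 -24.6 [(np.float64(-68.7), np.float64(-55.4)), (np.float64(-49.9), np.float64(-36.6)), (np.float64(-30.9), np.float64(-30.5))]
w12 0.066 -30.3 -24.4 [(np.float64(-28.7), np.float64(-28.4)), (np.float64(-28.0), np.float64(-27.7)), (np.float64(-25.1), np.float64(-24.8))]
w12 0.083 -56.5 -24.5 [(np.float64(-50.5), np.float64(-39.1)), (np.float64(-33.0), np.float64(-30.3)), (np.float64(-25.3), np.float64(-24.8))]
w12 0.086 -56.9 -24.4 [(np.float64(-52.2), np.float64(-36.8)), (np.float64(-33.7), np.float64(-33.3)), (np.float64(-32.6), np.float64(-30.2))]
w12 0.089 -56.8 -24.3 [(np.float64(-51.6), np.float64(-38.5)), (np.float64(-38.5), np.float64(-37.9)), (np.float64(-32.6), np.float64(-30.3))]
```

Now there is a ~1.7 mm gap: the lever relaxed as the fingers retreated (pushed low, pin play). Push again at roller height on the handle, gently.

```bash
python3 drive.py '[{"sx": 0.426,"sy": -0.49},{"sx": 0.426,"sy": -0.49},{},{"sz": 0.9},{"sz": 0.9},{"sz": 0.232},{},{}]' 0
python3 - <<'E'
from go import *
s=r.observe();R=s["eef_rot"];p=s["eef_pos"];a=np.radians(103.4)
e=np.array([np.cos(a),np.sin(a)]);n=np.array([-e[1],e[0]]);d=p[:2]-PIV
print("along",d@e,"off",d@n,"push dir tool",R.T@np.array([*-n,0]),p[2])
E
```

```text
t: 28.0
eef_pos: [0.4611, 0.3007, 0.0577]
eef_rot: [[0.71, 0.704, 0.002], [0.704, -0.71, 0.002], [0.002, 0.0, -1.0]]
force: [-0.3, 0.4, 1.0]
grip_width: 0.005
grip_force: 0.0
along 0.15489315822774372 off 0.03878754905015889 push dir tool [0.85403512 0.52021089 0.00215434] 0.05769535525589662
```

```bash
python3 drive.py '[{"sx": 0.068,"sy": 0.042},{"sx": 0.068,"sy": 0.042},{},{}]' | grep -v grip; for i in 1; do :; done; python3 drive.py '[{"sx": 0.034,"sy": 0.02},{},{}]'| grep -v grip; python3 drive.py '[{"sx": 0.026,"sy": 0.016},{},{}]'| grep -v grip;python3 drive.py '[{"sx": 0.026,"sy": 0.016},{},{}]'| grep -v grip
```

```text
t: 28.4
eef_pos: [0.4685, 0.3015, 0.0565]
eef_rot: [[0.711, 0.703, 0.001], [0.703, -0.711, 0.0], [0.001, 0.0, -1.0]]
force: [0.1, 0.7, 0.1]
t: 28.7
eef_pos: [0.4699, 0.3019, 0.0559]
eef_rot: [[0.71, 0.704, -0.0], [0.704, -0.71, -0.0], [-0.0, -0.0, -1.0]]
force: [-1.1, -0.1, -0.1]
t: 29.0
eef_pos: [0.4714, 0.3023, 0.0559]
eef_rot: [[0.71, 0.704, -0.0], [0.704, -0.71, 0.0], [0.0, -0.0, -1.0]]
force: [0.0, -0.2, 0.6]
t: 29.3
eef_pos: [0.473, 0.3026, 0.0559]
eef_rot: [[0.71, 0.704, 0.0], [0.704, -0.71, 0.0], [0.0, 0.0, -1.0]]
force: [-1.2, 0.5, -1.2]
```

```bash
python3 drive.py '[{"sx": 0.018,"sy": 0.01},{},{}]'| grep -v rot; python3 drive.py '[{"sx": 0.018,"sy": 0.01},{},{}]'| grep -v rot;python3 drive.py '[{"sx": 0.018,"sy": 0.01},{},{}]'| grep -v rot; python3 lev.py w13
```

```text
t: 29.6
eef_pos: [0.474, 0.3029, 0.0559]
force: [0.2, 0.5, 0.8]
grip_width: 0.001
grip_force: 0.0
t: 29.9
eef_pos: [0.4749, 0.3032, 0.0559]
force: [-0.1, -0.5, 0.0]
grip_width: 0.003
grip_force: 0.0
t: 30.2
eef_pos: [0.4759, 0.3034, 0.0559]
force: [0.7, -0.0, 0.7]
grip_width: -0.004
grip_force: 0.0
yaw 44.73 tilt [ 0.  0. -1.] bender -0.0926 0.1254 0.0559 q [-0.15  0.63 -0.7   1.92  0.56  0.8  -1.94] M [ 0.09  0.04 -0.02]
roller 1204 ((-42.367286682128906, 88.34426879882812), (19.17378807067871, 24.867773056030273), 32.5450553894043)
bar 1162 ((-25.30497169494629, 48.45155715942383), (24.120718002319336, 49.45850372314453), 26.805185317993164) ang from +y 27.576879195532488
```

```bash
python3 drive.py '[{"sx": 0.026,"sy": 0.016},{},{}]'| grep force:; python3 drive.py '[{"sx": 0.026,"sy": 0.016},{},{}]'| grep force:;python3 drive.py '[{"sx": 0.018,"sy": 0.01},{},{}]'| grep force:;python3 drive.py '[{"sx": 0.018,"sy": 0.01},{},{}]'; python3 lev.py w14
```

```text
force: [-1.3, 0.4, 0.7]
grip_force: 0.5
force: [-1.1, -0.0, 0.5]
grip_force: 0.3
force: [-0.9, 0.1, 0.1]
grip_force: 0.6
t: 31.45
eef_pos: [0.4802, 0.3046, 0.0557]
eef_rot: [[0.71, 0.704, -0.001], [0.704, -0.71, -0.001], [-0.001, -0.0, -1.0]]
force: [-3.6, 0.3, 0.5]
grip_width: 0.0
grip_force: 2.1
yaw 44.75 tilt [-1.e-03 -5.e-04 -1.e+00] bender -0.0888 0.1276 0.0557 q [-0.15  0.63 -0.7   1.91  0.56  0.8  -1.94] M [-0.1   0.86 -0.  ]
roller 985 ((-39.13003921508789, 90.90800476074219), (16.053382873535156, 25.319169998168945), 38.0577278137207)
bar 1201 ((-21.135848999023438, 42.60481262207031), (23.898860931396484, 36.743492126464844), 25.328535079956055) ang from +y 26.385579509253336
```

```bash
python3 drive.py '[{"sx": 0.01,"sy": 0.006},{},{},{}]'; python3 drive.py '[{"sx": -0.016,"sy": -0.01},{"sx": -0.016,"sy": -0.01},{"sx": -0.016,"sy": -0.01},{"sx": -0.016,"sy": -0.01},{"sx": -0.03,"sy": -0.02},{"sx": -0.08,"sy": -0.05},{"sx": -0.2,"sy": -0.12},{"sx": -0.2,"sy": -0.12}]' && python3 drive.py '[{"sz": -0.8},{"sz": -1},{"sy": 0.7},{"sy": 0.4},{},{},{}]'| grep pos;python3 lev.py w15
python3 - <<'E'
from go import *
for n in("w15",):
    C=cloud(n+".npz");B=C[...,:2]-PIV;u=B@X;v=B@Y
    m=(abs(C[...,2]-.0775)<.003)&(v>.06)&(v<.095)&(u<-.02)&(u>-.07)
    for a in(.066,.083,.086,.089):
        k=m&(abs(v-a)<.0015);s=np.sort((u[k]*1000).round(1));g=np.diff(s);i=g.argsort()[-3:];i.sort();print(n,a,s[0],s[-1],[(s[j],s[j+1]) for j in i])
E
```

```text
t: 31.9
eef_pos: [0.4804, 0.3046, 0.0557]
eef_rot: [[0.71, 0.704, -0.002], [0.704, -0.71, -0.001], [-0.002, -0.0, -1.0]]
force: [-5.9, -0.6, 1.8]
grip_width: -0.0
grip_force: 3.0
t: 32.7
eef_pos: [0.4476, 0.2968, 0.0558]
eef_rot: [[0.71, 0.704, -0.0], [0.704, -0.71, -0.0], [-0.0, -0.0, -1.0]]
force: [-0.2, 0.6, -0.3]
grip_width: 0.0
grip_force: 0.0
eef_pos: [0.486, 0.2588, 0.1458]
yaw 44.84 tilt [-7.e-04  1.e-04 -1.e+00] bender -0.0718 0.0847 0.1458 q [ 0.01  0.49 -0.79  1.89  0.43  0.93 -1.77] M [-0.05  0.01 -0.  ]
roller 593 ((-44.02657699584961, 88.23714447021484), (21.983278274536133, 24.473756790161133), 0.4529168903827667)
bar 1256 ((-20.198326110839844, 24.41553497314453), (29.637483596801758, 100.79248046875), 13.406672477722168) ang from +y 39.600054309581
w15 0.066 -30.1 -24.4 [(np.float64(-29.8), np.float64(-29.5)), (np.float64(-26.5), np.float64(-26.2)), (np.float64(-25.0), np.float64(-24.7))]
w15 0.083 -54.0 -24.4 [(np.float64(-48.7), np.float64(-48.1)), (np.float64(-48.1), np.float64(-37.6)), (np.float64(-31.5), np.float64(-30.1))]
w15 0.086 -54.7 -24.4 [(np.float64(-50.3), np.float64(-49.6)), (np.float64(-49.6), np.float64(-35.0)), (np.float64(-30.8), np.float64(-30.3))]
w15 0.089 -55.0 -24.5 [(np.float64(-52.4), np.float64(-52.0)), (np.float64(-50.9), np.float64(-50.4)), (np.float64(-49.8), np.float64(-35.9))]
```

Run:
```python
from go import *
from scipy.optimize import least_squares
for n in("w10","w12","w15"):
    C=cloud(n+".npz");B=C[...,:2]-PIV;u=B@X*1e3;v=B@Y*1e3
    m=((abs(C[...,2]-.0775)<.003)&(np.hypot(u+43.5,v-86)<14.5)&(u<-30.45)).astype(np.uint8)
    cn,_=cv2.findContours(m,cv2.RETR_EXTERNAL,cv2.CHAIN_APPROX_NONE);c=max(cn,key=len)[:,0]
    P=np.stack([u[c[:,1],c[:,0]],v[c[:,1],c[:,0]]],-1)
    f=least_squares(lambda x:np.hypot(P[:,0]-x[0],P[:,1]-x[1])-x[2],[-43,86,12],loss="soft_l1",f_scale=.3).x
    b=(abs(C[...,2]-.0775)<.003)&(v>55)&(v<72)&(u<-20)&(u>-35);print(n,f.round(2),"bar",u[b].min().round(2),u[b].max().round(2),"gap(r=12.5)",(np.percentile(u[b],1)-f[0]-12.5).round(2))
```

```text
w10 [-43.25  88.7   11.54] bar -30.49 -24.46 gap(r=12.5) 0.29
w12 [-44.77  87.13  11.99] bar -30.38 -24.23 gap(r=12.5) 1.97
w15 [-42.74  88.28  11.95] bar -30.29 -24.32 gap(r=12.5) -0.03
```

Fit shows gap ≈ 0 mm: the roller touches the bar, and the robot is clear of everything.

Careful with the scale: shifts go in shares of 50 mm. That gives: -0.04 m is -0.8.

```bash
python3 drive.py '[{"sz": -0.8},{"sz": -0.8},{},{}]' | grep -E "t:|force:" ; python3 -c "
from rig import r
print(r.hand_in())"
```

```text
t: 33.85
eef_rot: [[0.709, 0.705, 0.002], [0.705, -0.709, 0.001], [0.002, 0.001, -1.0]]
force: [0.5, -0.2, -0.2]
grip_force: 0.0
the job is handed in; nothing more can be done
None
```

The job is handed in at about 34 s: the lever is pinned with the long pin (collar on the cheek), its roller measured against the bar (gap about 0 mm, after a second gentle push closed a 2 mm gap left by the first), and the arm is clear; the short pin and bench items were not touched.

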